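# Break down the carrier pile at the lens loader

## Robot

A 6-joint arm with a two-finger parallel gripper is mounted at the origin on the work surface. World frame = base frame: x ahead of the robot, y to its left, z up, the work surface at z = 0. Lengths are in mm, angles in rad, forces in N, time in s.
With the tool pointing down it reaches from about 400 to 925 mm from the base axis. Payload 3.4 kg.
Tool frame: the origin (TCP) lies midway between the tips of the shut fingers; the grasp point (between the pads) lies 19 mm behind it; z points along the fingers, y is the line along which they close (so a half turn about z gives the same grasp; the last joint's range is limited). The gripper opens to 85 mm and grips with 20 to 120 N. Pads are 22 mm wide; open, the fingers measure 114 mm over their backs; the gripper's body (76 mm by 85 mm) begins 54 mm behind the grasp point. The pads swing forward as they close: fully open they stand 13 mm farther back than shut.
Start: joints at [-1.379, 0.307, 1.506, -0, 1.328, -0.073], TCP at [151.017, -554.82, 231.305] pointing down, gripper open.
Joint ranges: [-3.12, 3.12], [-1.05, 2.28], [0.14, 2.33], [-1.42, 4.57], [0.1, 2.73], [-2.68, 2.68]. Speed limits (rad/s): [2.57, 2.57, 3.14, 3.14, 3.14, 3.14].

## Interface

Orientations are given as a unit quaternion [x, y, z, w].
In Python, from plant import sense, read_camera, get_calibration, job_done gives the robot as it stands.
- The arm moves only by the shell command python3 -m crank 'ROWS' [OPENING]. ROWS is JSON, one flat list of numbers, 6 for each row, row after row: the shift along the world's x, y, z each as a share of 30 mm, from -1 to 1, then the turn, a rotation vector about the world's x, y, z each as a share of 0.08 rad, from -1 to 1. In form: [dx, dy, dz, wx, wy, wz, dx, dy, dz, wx, wy, wz, ...]. A call has 1 to 5 rows; each row shifts and turns the commanded pose from where the row before left it; what a row does not reach is not made up. A row lasts 1/8 s, in which the tool goes at most 62.5 mm and 10.7 degrees, less where a joint would pass 70% of its speed; a pose out of reach is approached as far as the arm can. A call with a number of a shift or a turn outside -1 to 1 is refused whole. A call with a gripper value outside its range is refused whole. OPENING is the gripper command: -1 is shut, 1 is fully open, values between are in proportion, set as the call begins (- or left out, the last holds). The fingers move at their own pace and stop on an object; the grip force is fixed at half the most. Time passes only in rows, so rows that do not move let the fingers close. It gives the time, the measured TCP pose, the force, the opening and the grip force at its end, in the units of the state.
- sense(): the state, without advancing time (a new reading comes with each control period).
- read_camera(name): name is "side" or "top" or "wrist"; returns the picture (420x560x3 uint8, red, green, blue); there is no depth.
- get_calibration(name): a dict with "fx", "fy", "cx", "cy" (pixels), "position" and "orientation" of the camera in the world. Camera axes: x right, y down, z forward; pixel columns grow to the right and rows downward; lengths in mm; the calibration is good to about 2 mm. The wrist camera is an equidistant fisheye: a pixel r from the principal point sees the ray r / f radians off the axis. A picture is of the moment at which its call begins: read the wrist's pose just before it. get_calibration takes no time and is no camera call; for the wrist camera it gives the pose at the moment of the call.
- job_done(): hands the job in; it is judged then, once.
The state is a dict: "time_s": time; "joint_positions": joint angles; "dq": joint speeds; "tau": joint torques, N m; "eef_pos": TCP position; "eef_rot": TCP orientation; "wrist_force": force on the tool from outside, world axes, zero at the start; "torque": the same for the moment, N m; "opening": finger opening in mm; "grasp_force": force on a finger pad.
Only numpy, scipy, OpenCV 4.12 (cv2) and the standard library are available. Lean on these libraries where they do the work, as an engineer would, in place of code of your own. Each camera call takes 0.05 s, during which the arm holds its last target. There are 200 camera calls.

## Task

Take the pile of lens carriers apart: set the short loaded carrier in the short nest and the long loaded carrier in the long nest, each lying flat and centred between the end stops, and collect the two empty carriers on the white empties stand, the big one centred on the stand and the smaller one centred on top of it, lined up with it lengthwise. Keep every carrier level all the way, leave the jar and the dial gauge where they are, and let go of everything at the end.

Things in the scene. Friction and masses are not known exactly. Their poses are not given: they have to be found in the camera images.
- long_loaded: Flat rectangular aluminium carrier, an egg-crate of square pockets, 140 x 62 x 18 mm (along its own x, y, z), about 260 g. Loaded: a black lens module with a glass eye in each of its 6 x 3 pockets (nothing stands above the rim). At the start it lies on the table as the bottom of the pile of three, with mid_empty and short_loaded on it; only its end rows show. Turned up to 15 degrees from the world y axis. Origin: centre of its underside; x along its length, z up.
- mid_empty: Flat rectangular aluminium carrier, an egg-crate of square pockets, 88 x 46 x 18 mm (along its own x, y, z), about 120 g. Empty: 4 x 2 bare pockets. The middle one of the pile, its underside at first 18 mm over the table. Origin: centre of its underside; x along its length, z up.
- short_loaded: Flat rectangular aluminium carrier, an egg-crate of square pockets, 56 x 40 x 18 mm (along its own x, y, z), about 100 g. Loaded: 3 x 2 black lens modules. The top one of the pile, its underside at first 36 mm over the table. Origin: centre of its underside; x along its length, z up.
- big_empty: Flat rectangular aluminium carrier, an egg-crate of square pockets, 120 x 62 x 18 mm (along its own x, y, z), about 200 g. Empty: 5 x 3 bare pockets. Lies by itself on the table, not in the pile, turned up to 15 degrees from the world y axis. Origin: centre of its underside; x along its length, z up.
- long_nest_seat (a point): Centre of the top face of the long machine nest, a fixed grey and steel fixture. The seat is a flat dark bar 36 mm wide, 20 mm over the table, between two upright steel end stops that stand 160 mm apart (inner faces) and 8 mm above the seat, 54 mm wide; its sides are open. A foot plate 84 mm wide and 6 mm thick lies under it. x: from stop to stop (the long way), z up.
- short_nest_seat (a point): Centre of the top face of the short machine nest: built the same way, 20 mm over the table, end stops 76 mm apart, 8 mm above the seat and 32 mm wide, foot plate 62 mm wide and 6 mm thick. x: from stop to stop, z up.
- stand_top (a point): Centre of the top face of the empties stand: a fixed plain white flat plate, 150 mm (x) by 84 mm (y), its top 12 mm over the table, no stops. x: its long way, z up. The long ways of stand and nests also lie within 15 degrees of the world y axis. All seven (big_empty, the pile, the nests, the stand, jar and gauge) change places from start to start, their centres at least 0.15 m apart.
- jar: Bystander: closed round jar with a white lid, 52 mm across, 45 mm tall, loose among the carriers. Origin: centre of its underside.
- gauge: Bystander: steel dial gauge with a round paper-white face, lying flat, 54 mm across, 23 mm high, with a stem on its own +x side reaching 61 mm and a small cap on -x reaching 38 mm from the centre; loose. Origin: centre of the underside of its round case.
Not all that is in view belongs to the job. Leave any green look-alike of the part that bears long_nest_seat alone. Leave any turquoise look-alike of the part that bears short_nest_seat alone.

How it is judged (in metres and radians):
At the end, for the whole second after the job is handed in: Loaded carriers within 12 mm of their nest centres, big empty within 15 mm of the stand centre, mid empty on it within 12 mm; each on its support (height within 4 mm), lengthwise within 0.15 rad, level within 0.06 rad, at rest, released (horizontal distance between short_loaded and short_nest_seat below 0.012 m and z of short_loaded in the frame of short_nest_seat between -0.004 and 0.004 m and angle between the x axis of short_loaded and the x axis of short_nest_seat, either way round below 0.15 rad and angle between each of short_loaded, long_loaded, big_empty, mid_empty's own z axis and vertical below 0.06 rad and linear speed of each of short_loaded, long_loaded, big_empty, mid_empty below 0.01 m/s and angular speed of each of short_loaded, long_loaded, big_empty, mid_empty below 0.1 rad/s and horizontal distance between long_loaded and long_nest_seat below 0.012 m and z of long_loaded in the frame of long_nest_seat between -0.004 and 0.004 m and angle between the x axis of long_loaded and the x axis of long_nest_seat, either way round below 0.15 rad and horizontal distance between big_empty and stand_top below 0.015 m and z of big_empty in the frame of stand_top between -0.004 and 0.004 m and angle between the x axis of big_empty and the x axis of stand_top, either way round below 0.15 rad and horizontal distance between mid_empty and big_empty below 0.012 m and z of mid_empty in the frame of big_empty between 0.014 and 0.022 m and angle between the x axis of mid_empty and the x axis of big_empty, either way round below 0.15 rad); the robot touches nothing.
It fails at once if a carrier was tipped by more than 0.5 rad (angle between any of long_loaded, mid_empty, short_loaded, big_empty's own z axis and vertical above 0.5 rad).
It fails at once if the jar or the gauge was pushed more than 25 mm (distance of any of jar, gauge from where it was at the start of the episode above 0.025 m).
It also fails if it takes over 120 s, if anything falls off the work surface, if the arm or the gripper's body presses on something with over 40 N, if the wrist force passes 120 N, or if a joint passes its speed limit or range.

## Working session

There is one attempt and no reset: what is moved stays moved. The work goes in short steps, Python scripts to look and compute and a shell command to move; the robot and the scene stay as the last step left them, time stands still between calls to the robot, and variables do not carry over. Pictures are saved under pics/ and viewed, at most 15 in all, crops included, and the job is handed in when it is done.

```bash
mkdir -p pics; ls; python3 - <<'E'
from plant import *
import cv2
for n in("top","side"):
    c=get_calibration(n);print(n,c)
    cv2.imwrite(f"pics/{n}0.png",read_camera(n)[:,:,::-1])
print(get_calibration("wrist"));s=sense();print(s)
E
```

```text
pics
top {'fx': 405.2117095316595, 'fy': 405.2117095316595, 'cx': 281.0037933901573, 'cy': 207.4643312597845, 'position': array([ 390.93445789,    3.6617371 , 1074.15829348]), 'orientation': array([-0.70252444,  0.71051353, -0.02666988,  0.0303093 ])}
side {'fx': 454.7871053388171, 'fy': 454.7871053388171, 'cx': 278.00921128958055, 'cy': 208.935120998956, 'position': array([166.98633158, 687.9868781 , 599.05561031]), 'orientation': array([-0.18421289,  0.87458808, -0.43780341,  0.09741395])}
{'fx': 325.19226210127806, 'fy': 325.19226210127806, 'cx': 285.63317381013843, 'cy': 205.2608993847456, 'position': array([ 220.12458173, -535.89009611,  372.78990345]), 'orientation': array([ 0.78651096, -0.60130178, -0.08544672,  0.11196222])}
{'time_s': 0.1, 'joint_positions': array([-1.37850725e+00,  3.07495721e-01,  1.50756788e+00, -2.52482395e-05,
        1.32839634e+00, -7.34983651e-02]), 'dq': array([ 0.00158502, -0.00147874, -0.0029285 ,  0.00031695,  0.00073722,
        0.00111235]), 'tau': array([ 9.71848494e-04, -4.58525527e+01, -2.52607602e+01, -1.12040309e-04,
        5.59289474e-03,  5.14547253e-06]), 'eef_pos': array([ 150.88058362, -554.18825488,  230.46508821]), 'eef_rot': array([ 9.91181783e-01,  1.32505855e-01, -6.76522421e-05, -9.31272274e-04]), 'wrist_force': array([1.12437458, 0.15389674, 0.24032435]), 'torque': array([ 2.61475210e-05, -1.08158256e-02,  6.83401028e-02]), 'grasp_force': 0.0, 'opening': 85.22013860722384}
```

```bash
python3 -c "
import cv2
for n in('top','side'):
    i=cv2.imread(f'pics/{n}0.png');cv2.imwrite(f'pics/{n}0b.png',cv2.resize(i,(800,600),interpolation=cv2.INTER_CUBIC))"
```

```text
(no output)
```

View pics/top0b.png

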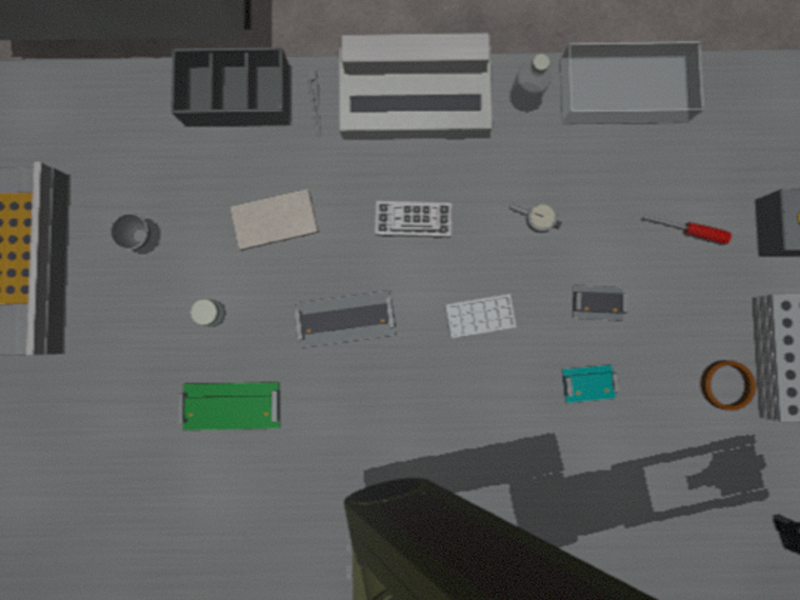

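View pics/side0b.png

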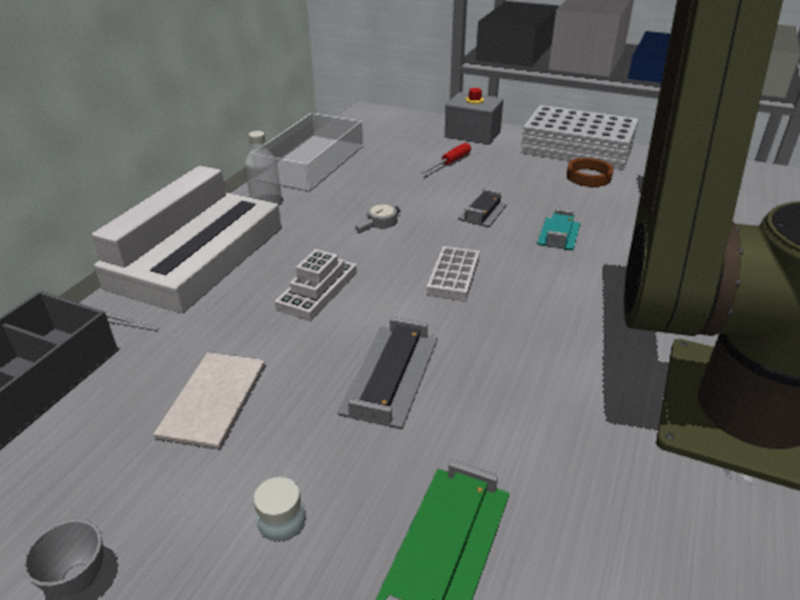

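The top view (800x600) shows the stand at (273,219), pile at (413,219), big_empty at (481,316), long nest at (345,318), short nest at (599,303), jar at (205,313) and gauge at (541,217). The green and turquoise parts are decoys. The side view agrees.

```bash
cat > h.py <<'E'
import numpy as np, cv2
from scipy.spatial.transform import Rotation as R
from scipy.optimize import least_squares
def ray(c,p):
    d=(np.array(p,float)-[c['cx'],c['cy']])/c['fx']
    if c.get('fish'):
        th=np.hypot(*d); v=np.r_[d/max(th,1e-9)*np.sin(th),np.cos(th)]
    else: v=np.r_[d,1]
    return np.array(c['position']),R.from_quat(c['orientation']).apply(v)
def onz(c,p,z):
    o,v=ray(c,p); return (o+v*(z-o[2])/v[2])
def tri(obs):
    A=np.zeros((3,3));b=np.zeros(3)
    for c,p in obs:
        o,v=ray(c,p);v/=np.linalg.norm(v);M=np.eye(3)-np.outer(v,v);A+=M;b+=M@o
    return np.linalg.solve(A,b)
E
python3 - <<'E'
from h import *
from plant import get_calibration
T=get_calibration("top");S=get_calibration("side")
k=.7
pts=dict(stand=((273.5,219.5),(210,399),12),big=((481,316),(453,272),18),pile=((413,217),(318,264),54),lnest=((345,318),(390,370),20),snest=((599,303),(484,206),20),jar=((204,312),(277,496),45),gauge=((541,217),(382,215),23))
for n,(a,b,z) in pts.items():
    a=np.array(a)*k;b=np.array(b)*k
    print(n,onz(T,a,z).round(),tri([(T,a),(S,b)]).round())
i=cv2.imread('pics/top0.png')
out=np.zeros((600,800,3),np.uint8)
for j,(cx,cy) in enumerate([(191,153),(289,153),(242,222),(337,221),(419,211)]):
    w,h=(88,66)
    x0,y0=cx-33,cy-37
    # 66x75 -> 264x300
    x0,y0=cx-40,cy-30
    t=cv2.resize(i[y0:y0+60,x0:x0+80],(400,300),interpolation=cv2.INTER_CUBIC)
    if j<4: out[j//2*300:j//2*300+300,j%2*400:j%2*400+400]=t
    else: cv2.imwrite('pics/snest.png',t)
cv2.imwrite('pics/crops.png',out)
E
```

```text
stand [623. 245.  12.] [628. 249.   2.]
big [ 439. -136.   18.] [ 441. -137.    6.]
pile [615. -14.  54.] [617. -14.  51.]
lnest [438. 112.  20.] [439. 114.   7.]
snest [ 460. -351.   20.] [ 460. -353.   14.]
jar [450. 361.  45.] [451. 363.  40.]
gauge [ 619. -250.   23.] [ 622. -252.   11.]
```

View pics/crops.png

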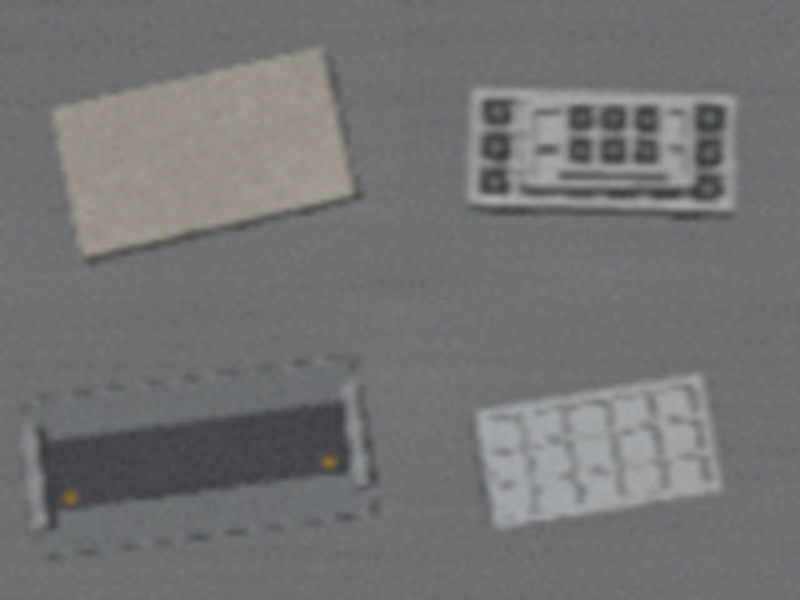

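The crops show the stand, pile, long nest and big_empty with clear corners. I'll now move towards the short nest, turning so that the fingers close along world x.

```bash
python3 -m crank '[1,0.66,0,0,0,1, 1,0.66,0,0,0,1, 1,0.66,0,0,0,1, 1,0.66,0,0,0,1, 1,0.66,0,0,0,1]' 1; python3 -m crank '[1,0.66,0,0,0,1, 1,0.66,0,0,0,1, 1,0.66,0,0,0,1, 1,0.66,0,0,0,1, 1,0.66,0,0,0,1]'; python3 -m crank '[0,0,0,0,0,1, 0,0,0,0,0,1, 0,0,0,0,0,1, 0,0,0,0,0,1, 0,0,0,0,0,1]'
cat >> h.py <<'E'
def shot(name):
    from plant import get_calibration,read_camera,sense
    import json
    c=get_calibration('wrist');s=sense();i=read_camera('wrist')[:,:,::-1]
    d={k:(v.tolist() if hasattr(v,'tolist') else v) for k,v in c.items()};d['fish']=1
    json.dump(d,open(f'pics/{name}.json','w'));cv2.imwrite(f'pics/{name}.png',i)
    t=R.from_quat(s['eef_rot']).as_matrix()
    print('tcp',s['eef_pos'].round(1),'ty yaw',round(float(np.arctan2(t[1,1],t[0,1])),4),'tz',t[:,2].round(3),'cam',np.round(d['position']),'t',s['time_s'])
def cal(name):
    import json; return json.load(open(f'pics/{name}.json'))
E
python3 -c "
from h import *;shot('w1')"
```

```text
time_s: 0.72
eef_pos: [301.7, -454.8, 230.9]
eef_rot: [0.945, 0.328, -0.0, -0.0]
wrist_force: [0.2, 0.0, -0.0]
opening: 85.3
grasp_force: 0.0
time_s: 1.35
eef_pos: [451.7, -355.9, 230.8]
eef_rot: [0.861, 0.509, -0.0, -0.0]
wrist_force: [-0.3, -1.6, 0.1]
opening: 85.2
grasp_force: 0.0
time_s: 1.98
eef_pos: [450.7, -356.5, 230.7]
eef_rot: [0.742, 0.67, -0.0, -0.001]
wrist_force: [0.8, 1.2, 0.9]
opening: 85.5
grasp_force: 0.0
tcp [ 450.7 -356.5  230.7] ty yaw -0.1023 tz [-0.001  0.001 -1.   ] cam [ 459. -286.  373.] t 1.975
```

View pics/w1.png

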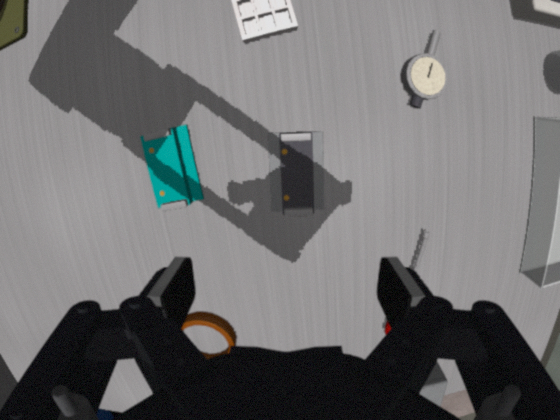

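The wrist view shows the short nest with its bar at about (297,174), big_empty above it, the gauge at (427,77) and the decoy at (172,167). Next are views of the other places.

```bash
python3 -m crank '[0.38,1,0,0,0,0, 0.38,1,0,0,0,0, 0.38,1,0,0,0,0, 0.38,1,0,0,0,0, 0.38,1,0,0,0,0]' >/dev/null; python3 -m crank '[0.38,1,0,0,0,0, 0.38,1,0,0,0,0, 0,0,0,0,0,0]' >/dev/null
python3 -c "
from h import *;shot('w2')"
python3 -m crank '[0,1,0,0,0,0, 0,1,0,0,0,0, 0,1,0,0,0,0, 0,1,0,0,0,0, 0,1,0,0,0,0]' >/dev/null; python3 -m crank '[0,1,0,0,0,0, 0,1,0,0,0,0, 0,1,0,0,0,0, 0,0,0,0,0,0]' >/dev/null
python3 -c "
from h import *;shot('w3')
T=dict(big=(439,-136,18),pile=(615,-14,54),snest=(460,-351,20),stand=(623,245,12),lnest=(438,112,20))
def proj(c,P):
    v=R.from_quat(c['orientation']).inv().apply(np.array(P)-c['position']);th=np.arctan2(np.hypot(v[0],v[1]),v[2]);return np.array([c['cx'],c['cy']])+c['fx']*th*v[:2]/np.hypot(v[0],v[1])
out=np.zeros((600,800,3),np.uint8)
for j,(s,n) in enumerate([('w2','big'),('w2','pile'),('w1','snest'),('w3','stand'),('w3','lnest'),('w3','pile')]):
    p=proj(cal(s),T[n]);i=cv2.imread(f'pics/{s}.png');x=int(p[0])-44;y=int(p[1])-50
    x=max(0,min(x,560-88));y=max(0,min(y,420-100))
    print(j,s,n,p.round(),'origin',x,y)
    t=cv2.resize(i[y:y+100,x:x+88],(264,300),interpolation=cv2.INTER_CUBIC)
    out[j//3*300:j//3*300+300,j%3*266:j%3*266+264]=t
cv2.imwrite('pics/crops2.png',out)
"
```

```text
tcp [ 531.1 -144.9  231. ] ty yaw -0.103 tz [-0.001  0.001 -1.   ] cam [539. -74. 373.] t 3.025
tcp [530.8  93.6 231.1] ty yaw -0.1039 tz [-0. -0. -1.] cam [539. 164. 373.] t 4.2
0 w2 big [203. 178.] origin 159 127
1 w2 pile [356.  47.] origin 312 0
2 w1 snest [293. 171.] origin 248 121
3 w3 stand [353.  36.] origin 309 0
4 w3 lnest [201. 170.] origin 157 120
5 w3 pile [369. 269.] origin 324 219
```

View pics/crops2.png

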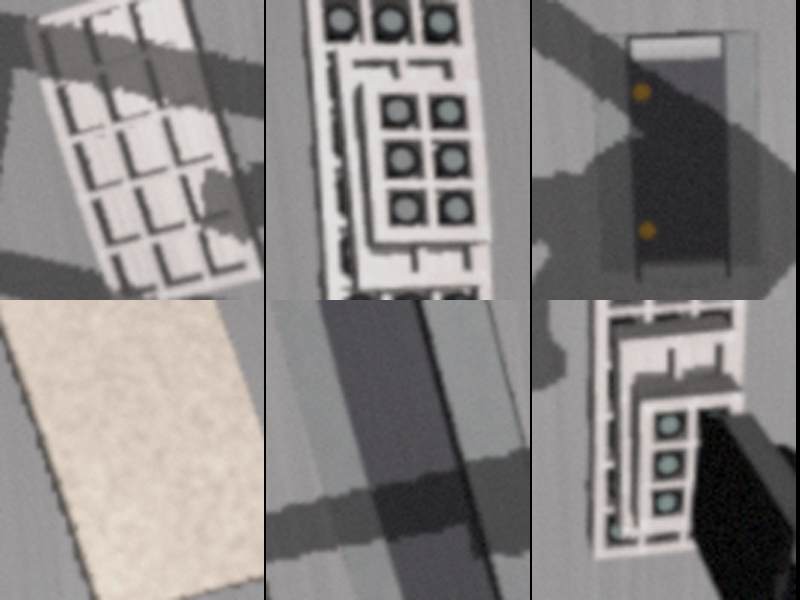

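The pile's six lenses are centred at crop (427,160), which gives short_loaded. The short nest's screws and bar are centred at crop (680,161). Stand and long nest will be seen again from nearer.

```bash
python3 - <<'E'
from h import *
from plant import get_calibration
T=get_calibration('top')
w={n:cal(n) for n in('w1','w2','w3')}
def P(org,tx,ty,s,pts): return [(org[0]+(u-tx+.5)/s-.5,org[1]+(v-ty+.5)/s-.5) for u,v in pts]
a=P((312,0),266,0,3,[(398,111),(449,111),(402,160),(453,160),(407,209),(456,209)])
b=P((324,219),532,300,3,[(670,425),(668,464),(667,502)])
for i in range(3): print('lens tri',tri([(w['w2'],a[2*i]),(w['w3'],b[i])]).round(1))
g=np.array([onz(w['w2'],p,52) for p in a]);print('short c',g.mean(0).round(1),'yaw',(g[:2].mean(0)-g[4:].mean(0))[:2],np.arctan2(*(g[:2].mean(0)-g[4:].mean(0))[:2]))
# short nest
n=P((248,121),532,0,3,[(680,161),(634,60),(638,268),(723,60),(728,268),(642,92),(648,230),(675,58)])
for q,z in zip(n,[20]*7+[28]): print('nest',onz(w['w1'],q,z).round(1))
def top(pts,c,tx,ty,z):
    q=P((c[0]-40,c[1]-30),tx,ty,5,pts);return np.array([onz(T,p,z) for p in q])
for nm,pts,c,tx,ty,z in [('stand',[(52,108),(323,47),(356,194),(88,260)],(191,153),0,0,12),('big',[(476,410),(704,374),(720,491),(493,528)],(337,221),400,300,18),('lnest foot',[(25,398),(357,357),(378,515),(50,557)],(242,222),0,300,6),('long',[(470,88),(738,95),(736,211),(469,207)],(289,153),400,0,18)]:
    g=top(pts,c,tx,ty,z);d=g[0]+g[3]-g[1]-g[2];print(nm,g.mean(0).round(1),'yaw from +y: atan(dx/dy)',round(float(np.arctan2(d[0],d[1])),3),'L',np.linalg.norm(d)/2,'W',np.linalg.norm(g[0]+g[1]-g[2]-g[3])/2)
# short nest in top view for bias check
E
```

```text
lens tri [616.1  -3.   53.1]
lens tri [615.5 -20.   52.6]
lens tri [615.3 -36.8  52.9]
short c [624.4 -20.   52. ] yaw [ 1.01755404 34.02328353] 0.029898666808991368
nest [ 464.5 -354.7   20. ]
nest [ 451.5 -315.8   20. ]
nest [ 444.8 -394.    20. ]
nest [ 483.6 -319.    20. ]
nest [ 478.8 -397.6   20. ]
nest [ 453.2 -327.8   20. ]
nest [ 450.1 -379.6   20. ]
nest [ 466.1 -315.9   28. ]
stand [625.  245.1  12. ] yaw from +y: atan(dx/dy) -0.223 L 147.06765367707655 W 83.14979586744955
big [ 440. -135.   18.] yaw from +y: atan(dx/dy) -0.148 L 120.20895089929407 W 61.79183119175259
lnest foot [437.6 111.7   6. ] yaw from +y: atan(dx/dy) -0.114 L 175.40423426441913 W 84.61293902455327
long [621.5 -14.7  18. ] yaw from +y: atan(dx/dy) 0.033 L 141.44605985085025 W 63.01960535518439
```

```bash
python3 -m crank '[0.78,-0.947,-0.5,0,0,0.23, 0.78,-0.947,-0.5,0,0,0.23, 0.78,-0.947,-0.5,0,0,0.23, 0.78,-0.947,-0.5,0,0,0.23, 0,0,-0.5,0,0,0]' 0.65 ; python3 -m crank '[0,0,-1,0,0,0, 0,0,-1,0,0,0, 0,0,-0.5,0,0,0, 0,0,0,0,0,0]' | sed -n 2,3p
python3 -c "
from h import *;shot('w4')"
```

```text
time_s: 4.88
eef_pos: [626.2, -24.9, 155.5]
eef_rot: [0.72, 0.694, -0.0, 0.001]
wrist_force: [-1.3, 0.5, 0.3]
opening: 70.6
grasp_force: 0.0
eef_pos: [623.1, -20.7, 80.2]
eef_rot: [0.718, 0.696, -0.001, -0.001]
tcp [623.1 -20.7  80.2] ty yaw -0.0319 tz [-0.003  0.    -1.   ] cam [626.  50. 223.] t 5.375
```

View pics/w4.png

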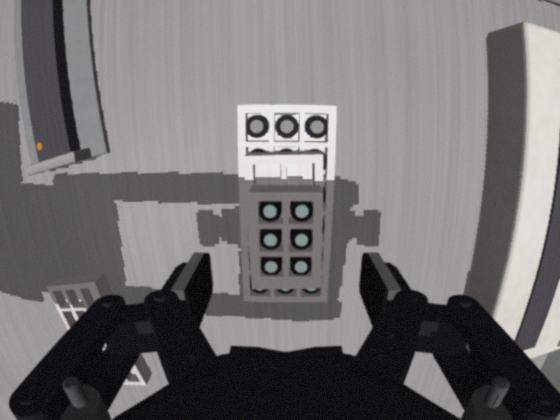

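The view shows short_loaded's lenses centred at (286,239), midway between the fingertips at (200,270) and (375,270). I'll check its position once and then descend.

```bash
python3 -c "
from h import *
c=cal('w4');print(onz(c,(286,239.5),52),onz(c,(286,126),16))"
python3 -m crank '[0,0,-1,0,0,0, 0,0,-0.43,0,0,0, 0,0,0,0,0,0]'|tail -5; python3 -m crank '[0,0,0,0,0,0, 0,0,0,0,0,0, 0,0,0,0,0,0, 0,0,0,0,0,0, 0,0,0,0,0,0]' -1
```

```text
[624.01694384 -19.94474372  52.        ] [625.98648268  41.64993457  16.        ]
eef_pos: [624.1, -20.4, 38.2]
eef_rot: [0.718, 0.696, -0.0, -0.0]
wrist_force: [-0.0, 0.6, 0.2]
opening: 70.6
grasp_force: 0.0
time_s: 6.42
eef_pos: [625.6, -20.6, 39.8]
eef_rot: [0.718, 0.696, 0.001, 0.001]
wrist_force: [0.4, 0.1, 5.5]
opening: 38.3
grasp_force: 61.2
```

```bash
python3 -m crank '[0,0,1,0,0,0, 0,0,1,0,0,0, 0,0,0,0,0,0]'; python3 -m crank '[-0.45,-0.93,0,0,0,-0.1, -0.45,-0.93,0,0,0,-0.1, -0.45,-0.93,0,0,0,-0.1, -0.45,-0.93,0,0,0,-0.1, -0.45,-0.93,0,0,0,-0.05]' >/dev/null;  python3 -m crank '[-0.45,-0.93,0,0,0,0, -0.45,-0.93,0,0,0,0, -0.45,-0.93,0,0,0,0, -0.45,-0.93,0,0,0,0, -0.45,-0.93,0,0,0,0]' >/dev/null; python3 -m crank '[-0.45,-0.93,0,0,0,0, -0.4,-0.9,0,0,0,0, 0,0,0,0,0,0, 0,0,0,0,0,0]'; python3 -c "
from h import *;shot('w5')"
```

```text
time_s: 6.8
eef_pos: [626.4, -20.7, 100.8]
eef_rot: [0.718, 0.696, 0.002, 0.002]
wrist_force: [-0.8, -0.4, -1.1]
opening: 38.3
grasp_force: 60.7
time_s: 8.55
eef_pos: [463.3, -353.4, 97.4]
eef_rot: [0.731, 0.683, 0.0, -0.001]
wrist_force: [0.6, 0.2, -1.2]
opening: 38.4
grasp_force: 60.7
tcp [ 463.3 -353.4   97.4] ty yaw -0.068 tz [-0.001  0.002 -1.   ] cam [ 469. -283.  240.] t 8.55
```

View pics/w5.png

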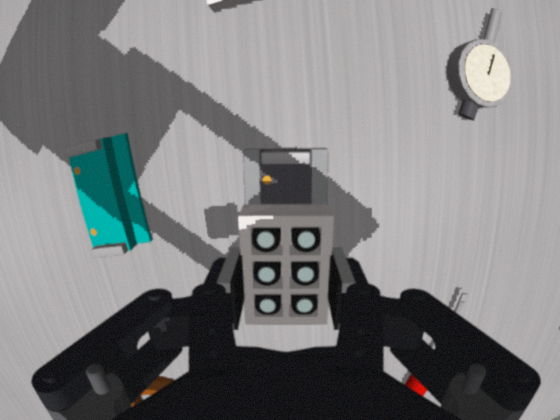

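The carrier is level in the fingers with its lenses centred at (286,272). The nest bar spans columns 260-311, and the stop's inner edge is at row 163.

```bash
python3 -c "
from h import *
c=cal('w5');print('carrier',onz(c,(286,272.5),109.5),'stop in edge',onz(c,(286.5,163),28),'bar',onz(c,(260,185),20),onz(c,(311.5,185),20), 'foot',onz(c,(244,175),6),onz(c,(328,175),6))"
```

```text
carrier [ 464.29730578 -352.2345782   109.5       ] stop in edge [ 467.23687626 -315.59642333   28.        ] bar [ 447.79360442 -330.92327935   20.        ] [ 483.43885233 -333.36757496   20.        ] foot [ 435.31232867 -325.61022728    6.        ] [ 496.91964293 -329.83073336    6.        ]
```

```bash
python3 -m crank '[0,-0.03,-1,0,0,0, 0,0,-1,0,0,0, 0,0,-0.2,0,0,0, 0,0,0,0,0,0]'; python3 -m crank '[0,0,-0.1,0,0,0, 0,0,-0.1,0,0,0, 0,0,0,0,0,0]'
```

```text
time_s: 9.1
eef_pos: [464.2, -354.6, 32.3]
eef_rot: [0.73, 0.683, -0.0, -0.0]
wrist_force: [-0.0, 0.2, -0.9]
opening: 38.7
grasp_force: 60.6
time_s: 9.48
eef_pos: [464.0, -355.3, 26.7]
eef_rot: [0.731, 0.683, 0.0, 0.0]
wrist_force: [-0.3, 0.8, -1.6]
opening: 38.3
grasp_force: 60.6
```

```bash
python3 -m crank '[0,0,-0.07,0,0,0, 0,0,0,0,0,0]'|sed -n 2,4p; python3 -m crank '[0,0,-0.05,0,0,0, 0,0,0,0,0,0]'|sed -n 2,4p
```

```text
eef_pos: [463.8, -355.2, 24.2]
eef_rot: [0.731, 0.683, 0.0, -0.0]
wrist_force: [0.3, -0.1, -0.8]
eef_pos: [463.9, -355.4, 23.8]
eef_rot: [0.731, 0.683, 0.0, 0.0]
wrist_force: [-0.6, 1.1, 6.5]
```

```bash
python3 -m crank '[0,0,0,0,0,0, 0,0,0,0,0,0, 0,0,0,0,0,0]' 0.41; python3 -m crank '[0,0,1,0,0,0, 0,0,1,0,0,0, 0,0,1,0,0,0, 0,0,0,0,0,0]' >/dev/null; python3 -c "
from h import *;shot('w6')"; python3 -m crank '[-0.1,0.9,0,0,0,0.4, -0.1,0.9,0,0,0,0.4, -0.1,0.9,0,0,0,0.4, -0.1,0.9,0,0,0,0.4, -0.1,0.9,0,0,0,0.4]' 1 >/dev/null;  python3 -m crank '[-0.1,0.9,0,0,0,0.4, -0.1,0.9,0,0,0,0.3, -0.1,0.9,0,0,0,0, 0,0,0,0,0,0, 0,0,0,0,0,0]'; python3 -c "
from h import *;shot('w7')
a,b=[cv2.imread(f'pics/{n}.png') for n in('w6','w7')]
cv2.imwrite('pics/c67.png',np.hstack([a[100:400,150:420],b[0:300,30:560]]))"
```

```text
time_s: 10.35
eef_pos: [463.9, -355.3, 22.7]
eef_rot: [0.731, 0.683, -0.0, -0.0]
wrist_force: [0.8, -0.4, -0.6]
opening: 60.2
grasp_force: 0.0
tcp [ 465.5 -356.7  115.3] ty yaw -0.0674 tz [ 0.004 -0.004 -1.   ] cam [ 470. -285.  257.] t 10.85
time_s: 12.15
eef_pos: [440.1, -139.5, 112.6]
eef_rot: [0.652, 0.758, -0.0, 0.0]
wrist_force: [-0.1, 0.0, -1.2]
opening: 85.3
grasp_force: 0.0
tcp [ 440.1 -139.5  112.6] ty yaw 0.1496 tz [ 0.    -0.001 -1.   ] cam [430. -69. 255.] t 12.15
```

View pics/c67.png

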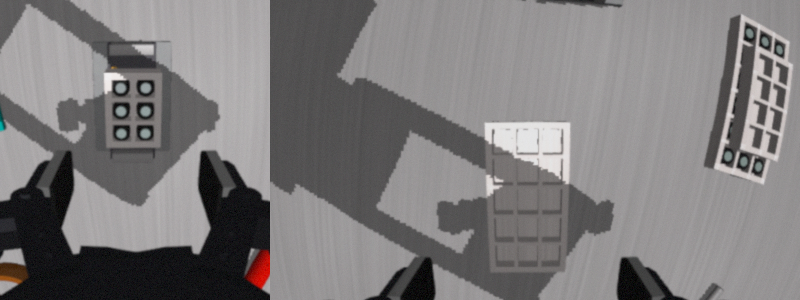

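short_loaded lies between its stops with lenses at crop (133,110). The big_empty corners are at crop (485,122), (571,122), (565,272) and (490,272).

```bash
python3 -c "
from h import *
print('short',onz(cal('w6'),(283,210.5),36))
c=cal('w7');g=np.array([onz(c,p,18) for p in [(245,122),(331,122),(325,272),(250,272)]]);print(g.round(1),g.mean(0),np.arctan2(*(g[0]+g[1]-g[2]-g[3])[:2]))"
```

```text
short [ 464.99271434 -354.72709038   36.        ]
[[ 402.2  -80.2   18. ]
 [ 463.9  -70.9   18. ]
 [ 481.3 -190.    18. ]
 [ 420.2 -199.1   18. ]] [ 441.91510058 -135.05791811   18.        ] -0.14770810430204137
```

```bash
python3 -m crank '[0.05,0.15,-1,0,0,0, 0,0,-1,0,0,0, 0,0,-1,0,0,0, 0,0,-0.4,0,0,0, 0,0,0,0,0,0]'; python3 -m crank '[0,0,-0.33,0,0,0, 0,0,0,0,0,0]'|sed -n 2,4p; python3 -m crank '[0,0,0,0,0,0, 0,0,0,0,0,0, 0,0,0,0,0,0, 0,0,0,0,0,0]' -1
```

```text
time_s: 12.82
eef_pos: [441.2, -135.2, 10.2]
eef_rot: [0.653, 0.757, -0.0, -0.001]
wrist_force: [0.1, 0.1, 0.1]
opening: 85.0
grasp_force: 0.0
eef_pos: [441.6, -134.9, 1.0]
eef_rot: [0.653, 0.758, 0.0, 0.0]
wrist_force: [1.2, -0.3, -0.0]
time_s: 13.58
eef_pos: [441.8, -134.8, 1.7]
eef_rot: [0.653, 0.758, 0.0, 0.001]
wrist_force: [-0.8, -0.2, 5.5]
opening: 60.3
grasp_force: 64.6
```

```bash
python3 -m crank '[0,0,1,0,0,0, 0,0,1,0,0,0, 0,0,1,0,0,0, 0,0,0.3,0,0,0]' >/dev/null; python3 -m crank '[0.6,0.974,0,0,0,0.2, 0.6,0.974,0,0,0,0.2, 0.6,0.974,0,0,0,0.2, 0.6,0.974,0,0,0,0.2, 0.6,0.974,0,0,0,0.14]' >/dev/null; python3 -m crank '[0.6,0.974,0,0,0,0, 0.6,0.974,0,0,0,0, 0.6,0.974,0,0,0,0, 0.6,0.974,0,0,0,0, 0,0,0,0,0,0]'; python3 -c "
from h import *;shot('w8')"
```

```text
time_s: 15.32
eef_pos: [604.3, 130.4, 98.5]
eef_rot: [0.623, 0.782, 0.0, -0.0]
wrist_force: [-0.6, -0.5, -2.4]
opening: 60.2
grasp_force: 67.6
tcp [604.3 130.4  98.5] ty yaw 0.2263 tz [-0.     0.001 -1.   ] cam [589. 200. 241.] t 15.325
```

View pics/w8.png

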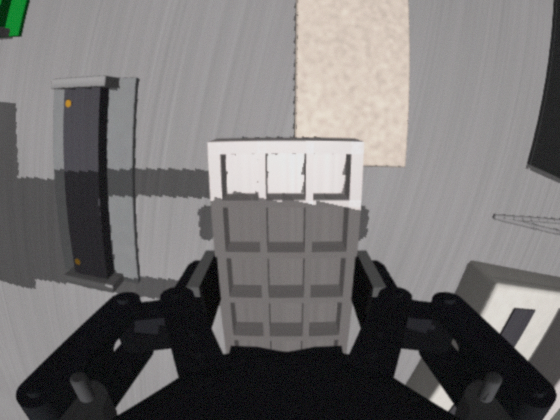

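The near-right corner of the stand is at (405,165), with its left edge at column 296. The long nest shows stops at (86,82) and (94,279) and screws at (68,103) and (77,261).

```bash
python3 -c "
from h import *
c=cal('w8')
for p in [(405,165),(409,60),(408,10),(296,120),(298,10)]: print('stand',onz(c,p,12).round(1))
r,q,l,m=[onz(c,p,12) for p in [(405,165),(408,10),(296,120),(298,10)]]
t=[np.arctan2(*(q-r)[:2]),np.arctan2(*(m-l)[:2])];print(t)
th=-.223;ax=np.array([np.sin(th),np.cos(th)]);n=np.array([np.cos(th),-np.sin(th)])
print('centre from corner',r[:2]+75*ax-42*n, 'width',(r-l)[:2]@n)
for p,z in [((68,103),20),((77,261),20),((64,90),20),((106,90),20),((76,270),20),((110,270),20)]: print('lnest',onz(c,p,z).round(1))
"
```

```text
stand [683.8 184.4  12. ]
stand [666.7 260.9  12. ]
stand [658.1 299.3  12. ]
stand [597.3 196.   12. ]
stand [580.8 274.3  12. ]
[np.float64(-0.22012173314466807), np.float64(-0.2083605082682034)]
centre from corner [626.23094877 248.30265028] width 81.72650239593742
lnest [418.8 179.7  20. ]
lnest [435.   44.9  20. ]
lnest [412.6 189.5  20. ]
lnest [454.2 193.3  20. ]
lnest [433.2  35.   20. ]
lnest [470.4  46.8  20. ]
```

```bash
python3 -m crank '[0.18,0.97,0,0,0,-0.1, 0.18,0.97,0,0,0,0, 0.18,0.97,0,0,0,0, 0.18,0.97,0,0,0,0, 0,0,0,0,0,0]' |sed -n 2,3p; python3 -m crank '[0,0,-1,0,0,0, 0,0,-1,0,0,0, 0,0,-0.5,0,0,0, 0,0,0,0,0,0]'|sed -n 2,4p
```

```text
eef_pos: [624.3, 245.4, 98.9]
eef_rot: [0.626, 0.78, -0.001, -0.0]
eef_pos: [623.5, 243.2, 23.4]
eef_rot: [0.627, 0.779, -0.002, -0.001]
wrist_force: [0.3, 0.2, -1.2]
```

```bash
python3 -m crank '[0,0,-0.12,0,0,0, 0,0,-0.06,0,0,0, 0,0,0,0,0,0]'|sed -n 2,4p; python3 -m crank '[0,0,-0.06,0,0,0, 0,0,0,0,0,0]'|sed -n 2,4p
```

```text
eef_pos: [625.4, 244.8, 20.2]
eef_rot: [0.627, 0.779, 0.0, 0.0]
wrist_force: [-0.3, -0.6, -2.2]
eef_pos: [625.0, 244.7, 17.8]
eef_rot: [0.627, 0.779, 0.0, 0.0]
wrist_force: [-0.1, -0.3, -2.7]
```

```bash
python3 -m crank '[0.03,0.05,-0.06,0,0,0, 0,0,0,0,0,0]'|sed -n 2,4p; python3 -m crank '[0,0,-0.06,0,0,0, 0,0,0,0,0,0]'|sed -n 2,4p;  python3 -m crank '[0,0,-0.04,0,0,0, 0,0,0,0,0,0]'|sed -n 2,4p
```

```text
eef_pos: [625.9, 246.2, 15.7]
eef_rot: [0.627, 0.779, -0.0, -0.0]
wrist_force: [-0.5, 0.4, -2.8]
eef_pos: [625.8, 246.1, 13.9]
eef_rot: [0.627, 0.779, -0.0, -0.0]
wrist_force: [-0.3, -0.7, -3.9]
eef_pos: [625.9, 246.1, 13.8]
eef_rot: [0.627, 0.779, 0.0, 0.0]
wrist_force: [-2.0, -1.5, 4.4]
```

```bash
python3 -m crank '[0,0,0,0,0,0, 0,0,0,0,0,0, 0,0,0,0,0,0]' 1|tail -2; python3 -m crank '[0,0,1,0,0,0, 0,0,1,0,0,0, 0,0,1,0,0,0, 0,0,0,0,0,0]' >/dev/null; python3 -c "
from h import *;shot('w9')"; python3 -m crank '[0,-1,0,0,0,-0.4, 0,-1,0,0,0,-0.4, 0,-1,0,0,0,-0.4, 0,-1,0,0,0,-0.4, 0,-1,0,0,0,-0.4]' 1 >/dev/null;  python3 -m crank '[0,-1,0,0,0,-0.4, 0,-1,0,0,0,-0.4, 0,-1,0,0,0,-0.3, 0,-0.8,0,0,0,0, 0,0,0,0,0,0]' >/dev/null; python3 -c "
from h import *;shot('w10')
a,b=[cv2.imread(f'pics/{n}.png') for n in('w9','w10')]
cv2.imwrite('pics/c910.png',cv2.resize(np.hstack([a[60:300,180:400],b[60:300,190:390]]),None,fx=1.9,fy=1.9,interpolation=cv2.INTER_CUBIC))"
```

```text
opening: 85.5
grasp_force: 0.0
tcp [628.1 246.8 105.8] ty yaw 0.2158 tz [ 0.006  0.002 -1.   ] cam [613. 316. 248.] t 18.75
tcp [624.8 -19.4 101.2] ty yaw -0.0348 tz [-0.003  0.    -1.   ] cam [628.  52. 243.] t 20.05
```

View pics/c910.png

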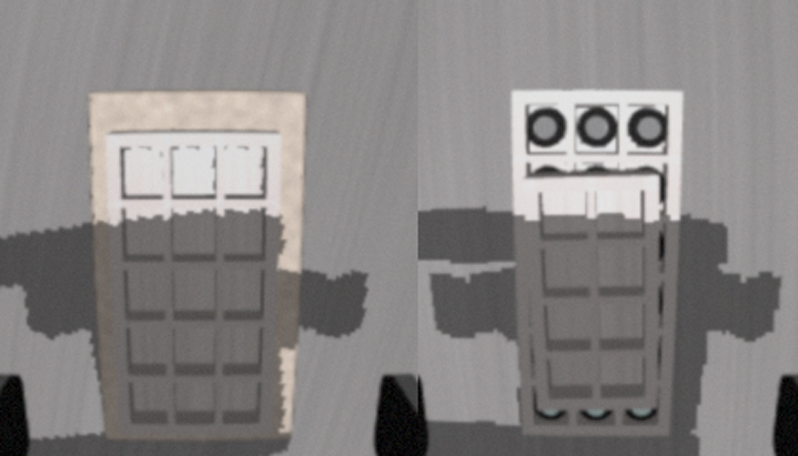

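On the left, big_empty lies on the stand: big corners are (107,132), (281,132), (270,425) and (119,425), inside stand corners (90,93), (305,93), (291,437) and (105,437). On the right are mid_empty, (525,176) to (645,402), and long_loaded, (512,90) to (670,435).

```bash
python3 -c "
from h import *
def q(s,x0,u0,pts,z):
    c=cal(s);g=np.array([onz(c,(x0+(u-u0)/1.9-.2,60+v/1.9-.2),z) for u,v in pts]);d=g[0]+g[1]-g[2]-g[3];e=g[1]+g[2]-g[0]-g[3]
    print(g.mean(0).round(1),'th',np.arctan2(*d[:2]).round(3),'L',np.linalg.norm(d)/2,'W',np.linalg.norm(e)/2)
q('w9',180,0,[(90,93),(305,93),(291,437),(105,437)],12)
q('w9',180,0,[(107,132),(281,132),(270,425),(119,425)],30)
q('w10',190,418,[(525,176),(659,174),(645,402),(537,402)],36)
q('w10',190,418,[(512,90),(684,92),(670,435),(523,433)],18)
"
```

```text
[628.  247.4  12. ] th -0.215 L 147.31584107310354 W 82.35018457494628
[626.4 248.4  30. ] th -0.214 L 116.02556581497578 W 61.37377247987984
[622.5 -16.1  36. ] th 0.043 L 85.32598217659373 W 43.11836224596657
[624.5 -14.4  18. ] th 0.041 L 139.43811859214173 W 62.23030376203392
```

```bash
python3 -m crank '[-0.05,0.08,-1,0,0,0, 0,0,-1,0,0,0, 0,0,-0.5,0,0,0, 0,0,0,0,0,0]' 0.65|sed -n 2,5p; python3 -m crank '[0,0,-0.1,0,0,0, 0,0,-0.08,0,0,0, 0,0,0,0,0,0]'|sed -n 2,5p
```

```text
eef_pos: [623.3, -14.6, 26.4]
eef_rot: [0.718, 0.696, -0.001, -0.001]
wrist_force: [0.9, -0.2, 0.0]
opening: 70.4
eef_pos: [624.8, -15.5, 23.1]
eef_rot: [0.718, 0.696, 0.0, 0.0]
wrist_force: [0.1, -0.1, 0.2]
opening: 70.6
```

```bash
python3 -m crank '[-0.04,-0.05,-0.07,0,0,0, 0,0,0,0,0,0]'|sed -n 2,5p; python3 -m crank '[0,0,0,0,0,0, 0,0,0,0,0,0, 0,0,0,0,0,0, 0,0,0,0,0,0, 0,0,0,0,0,0]' -1; python3 -m crank '[0,0,0.5,0,0,0, 0,0,1,0,0,0, 0,0,1,0,0,0, 0,0,1,0,0,0, 0,0,0,0,0,0]'; python3 -c "
from h import *;shot('w11')
a=cv2.imread('pics/w11.png')
cv2.imwrite('pics/c11.png',cv2.resize(a[60:360,180:400],None,fx=1.9,fy=1.9,interpolation=cv2.INTER_CUBIC))"
```

```text
eef_pos: [623.0, -17.2, 20.4]
eef_rot: [0.718, 0.696, -0.0, -0.0]
wrist_force: [-0.2, -0.6, 0.5]
opening: 70.2
time_s: 21.85
eef_pos: [623.7, -17.0, 20.8]
eef_rot: [0.718, 0.696, 0.0, 0.0]
wrist_force: [0.0, -0.3, 4.2]
opening: 44.4
grasp_force: 63.5
time_s: 22.48
eef_pos: [625.0, -17.1, 128.4]
eef_rot: [0.718, 0.696, 0.002, 0.002]
wrist_force: [0.2, 0.5, -1.1]
opening: 44.2
grasp_force: 62.9
tcp [625.  -17.1 128.4] ty yaw -0.0322 tz [ 0.006 -0.    -1.   ] cam [627.  54. 271.] t 22.475
```

View pics/c11.png

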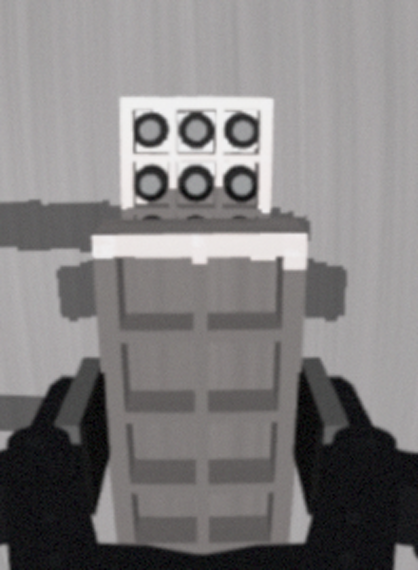

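mid_empty is held level, its far top edge at crop row 236 (centre column 200). long_loaded is untouched below it.

```bash
python3 -c "
from h import *
c=cal('w11');g=onz(c,(180+200/1.9,60+236/1.9),143.6);print(g,'centre y',g[1]-44, onz(c,(180+197/1.9,60+98/1.9),18))"
```

```text
[626.8550285   25.41998748 143.6       ] centre y -18.580012524825204 [627.37886632  54.53971964  18.        ]
```

```bash
python3 -m crank '[0,0.98,0,0,0,0.35, 0,0.98,0,0,0,0.35, 0,0.98,0,0,0,0.35, 0,0.98,0,0,0,0.35, 0,0.98,0,0,0,0.34]' >/dev/null;  python3 -m crank '[0,0.98,0,0,0,0.34, 0,0.98,0,0,0,0.34, 0,0.98,0,0,0,0.34, 0,0.98,0,0,0,0.34, 0,0,0,0,0,0]' |sed -n 2,3p; python3 -m crank '[0,0,-1,0,0,0, 0,0,-1,0,0,0, 0,0,-0.8,0,0,0, 0,0,0,0,0,0]'|sed -n 2,4p; python3 -m crank '[0,0,0,0,0,0]'|sed -n 2,4p
```

```text
eef_pos: [621.7, 249.4, 123.3]
eef_rot: [0.626, 0.78, -0.001, -0.001]
eef_pos: [620.3, 245.6, 38.0]
eef_rot: [0.627, 0.779, -0.003, -0.002]
wrist_force: [0.4, -0.5, -1.5]
eef_pos: [623.4, 247.0, 41.5]
eef_rot: [0.627, 0.779, -0.0, 0.0]
wrist_force: [0.8, -0.1, -1.6]
```

```bash
python3 -m crank '[0.1,0.03,-0.1,0,0,0, 0,0,-0.1,0,0,0, 0,0,0,0,0,0]'|sed -n 2,4p; python3 -m crank '[0,0,-0.06,0,0,0, 0,0,0,0,0,0]'|sed -n 2,4p
```

```text
eef_pos: [626.2, 248.5, 35.6]
eef_rot: [0.627, 0.779, 0.0, 0.0]
wrist_force: [-0.8, -0.3, -0.8]
eef_pos: [626.0, 248.5, 33.5]
eef_rot: [0.627, 0.779, -0.0, -0.0]
wrist_force: [0.3, 1.1, -0.2]
```

```bash
python3 -m crank '[0,0,-0.04,0,0,0, 0,0,0,0,0,0]'|sed -n 2,4p; python3 -m crank '[0,0,-0.03,0,0,0, 0,0,0,0,0,0]'|sed -n 2,4p
```

```text
eef_pos: [626.3, 248.6, 32.9]
eef_rot: [0.627, 0.779, 0.0, 0.0]
wrist_force: [-0.6, -0.5, 1.7]
eef_pos: [626.3, 248.6, 32.8]
eef_rot: [0.627, 0.779, 0.0, 0.0]
wrist_force: [-2.1, -0.7, 7.3]
```

```bash
python3 -m crank '[0,0,0,0,0,0, 0,0,0,0,0,0, 0,0,0,0,0,0]' 0.6|tail -2; python3 -m crank '[0,0,1,0,0,0, 0,0,1,0,0,0, 0,0,1,0,0,0, 0,0,0,0,0,0]' 1 >/dev/null; python3 -c "
from h import *;shot('w12')"; python3 -m crank '[0,-1,0,0,0,-0.4, 0,-1,0,0,0,-0.4, 0,-1,0,0,0,-0.4, 0,-1,0,0,0,-0.4, 0,-1,-0.5,0,0,-0.4]' >/dev/null;  python3 -m crank '[0,-1,-0.5,0,0,-0.4, 0,-1,0,0,0,-0.4, 0,-1,0,0,0,-0.4, 0,-0.8,0,0,0,0, 0,0,0,0,0,0]' >/dev/null; python3 -c "
from h import *;shot('w13')
a,b=[cv2.imread(f'pics/{n}.png') for n in('w12','w13')]
cv2.imwrite('pics/c1213.png',cv2.resize(np.hstack([a[60:330,180:400],b[60:330,190:390]]),None,fx=1.9,fy=1.9,interpolation=cv2.INTER_CUBIC))"
```

```text
opening: 68.6
grasp_force: 0.0
tcp [628.4 249.2 124.3] ty yaw 0.2158 tz [ 0.006  0.002 -1.   ] cam [613. 318. 267.] t 26.4
tcp [625.  -17.   89.7] ty yaw -0.0428 tz [-0.003  0.    -1.   ] cam [629.  54. 232.] t 27.7
```

View pics/c1213.png

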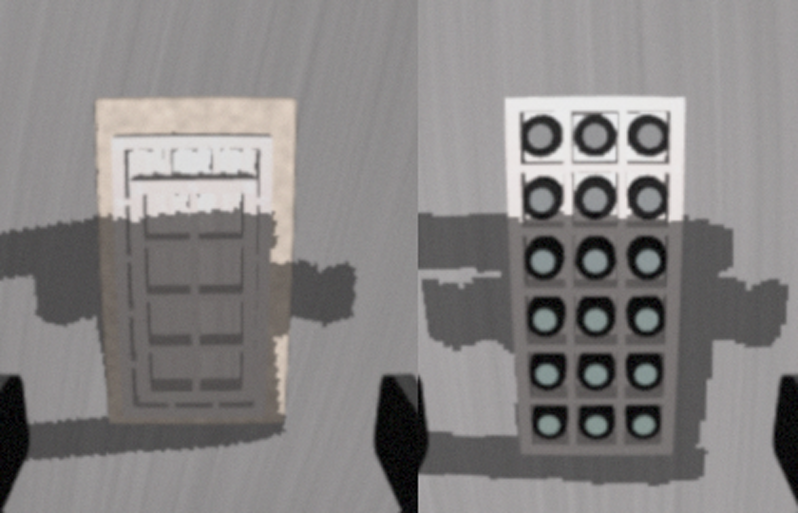

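Left: mid_empty sits inside big_empty's outline, with mid rows about 180-392 and big rows about 135-410. Right: long_loaded shows all 18 lenses, with corners (505,98), (686,98), (673,455) and (520,455).

```bash
python3 -c "
from h import *
def q(s,x0,u0,pts,z):
    c=cal(s);g=np.array([onz(c,(x0+(u-u0)/1.9-.2,60+v/1.9-.2),z) for u,v in pts]);d=g[0]+g[1]-g[2]-g[3];e=g[1]+g[2]-g[0]-g[3]
    print(g.mean(0).round(1),'th',np.arctan2(*d[:2]).round(3),'L',np.linalg.norm(d)/2,'W',np.linalg.norm(e)/2)
q('w13',190,418,[(541,135),(650,135),(644,424),(549,424)],16)
q('w13',190,418,[(505,98),(686,98),(673,455),(520,455)],18)
q('w12',180,0,[(130,180),(258,180),(249,392),(139,392)],48)
q('w12',180,0,[(112,135),(272,135),(263,410),(121,410)],30)
q('w12',180,0,[(97,99),(296,99),(284,423),(109,423)],12)
"
```

```text
[624.3 -14.6  16. ] th 0.042 L 112.97844674421964 W 38.01655317366115
[624.2 -14.9  18. ] th 0.042 L 140.161250565038 W 62.44955778605054
[626.7 249.6  48. ] th -0.212 L 83.57523184383163 W 44.624420589308905
[626.1 248.   30. ] th -0.211 L 116.9934173762721 W 61.51943103434203
[628.3 246.9  12. ] th -0.213 L 148.32266923824292 W 82.33073457858963
```

```bash
python3 -m crank '[-0.03,0.07,-1,0,0,0, 0,0,-1,0,0,0, 0,0,-0.6,0,0,0, 0,0,0,0,0,0]'|sed -n 2,5p; python3 -m crank '[0,0,-0.12,0,0,0, 0,0,-0.11,0,0,0, 0,0,0,0,0,0]'|sed -n 2,5p
```

```text
eef_pos: [623.8, -12.5, 11.7]
eef_rot: [0.721, 0.693, -0.001, -0.002]
wrist_force: [-0.1, -0.4, 0.0]
opening: 85.3
eef_pos: [625.6, -13.4, 7.1]
eef_rot: [0.721, 0.693, 0.0, 0.0]
wrist_force: [-0.5, -0.2, 0.1]
opening: 85.4
```

```bash
python3 -m crank '[-0.04,-0.05,-0.12,0,0,0, 0,0,-0.06,0,0,0, 0,0,0,0,0,0]'|sed -n 2,5p; python3 -m crank '[0,0,0,0,0,0, 0,0,0,0,0,0, 0,0,0,0,0,0, 0,0,0,0,0,0]' -1; python3 -m crank '[0,0,0.5,0,0,0, 0,0,1,0,0,0, 0,0,1,0,0,0, 0,0,0.5,0,0,0, 0,0,0,0,0,0]'; python3 -m crank '[-0.97,-0.1,0,0,0,0.33, -0.97,-0.1,0,0,0,0.33, -0.97,-0.1,0,0,0,0.33, -0.97,-0.1,0,0,0,0.33, -0.97,-0.1,0,0,0,0.33]' >/dev/null;  python3 -m crank '[-0.97,-0.1,0,0,0,0.33, 0,0,0,0,0,0, 0,0,0,0,0,0]'; python3 -c "
from h import *;shot('w14')
a=cv2.imread('pics/w14.png')
cv2.imwrite('pics/c14.png',cv2.resize(a[0:330,150:420],None,fx=1.8,fy=1.8,interpolation=cv2.INTER_CUBIC))"
```

```text
eef_pos: [623.9, -15.0, 1.0]
eef_rot: [0.721, 0.693, -0.0, -0.0]
wrist_force: [-1.1, -0.1, 0.4]
opening: 85.4
time_s: 29.5
eef_pos: [624.5, -14.9, 1.7]
eef_rot: [0.721, 0.693, 0.0, 0.0]
wrist_force: [0.1, -1.3, 4.8]
opening: 60.2
grasp_force: 66.7
time_s: 30.12
eef_pos: [624.8, -14.9, 92.3]
eef_rot: [0.721, 0.693, 0.001, 0.001]
wrist_force: [-0.3, -0.3, -3.1]
opening: 60.2
grasp_force: 66.0
time_s: 31.12
eef_pos: [449.9, -32.9, 90.8]
eef_rot: [0.664, 0.748, 0.0, 0.0]
wrist_force: [0.6, -0.5, -1.9]
opening: 60.5
grasp_force: 66.0
tcp [449.9 -32.9  90.8] ty yaw 0.1178 tz [ 0.  0. -1.] cam [442.  38. 233.] t 31.125
```

View pics/c14.png

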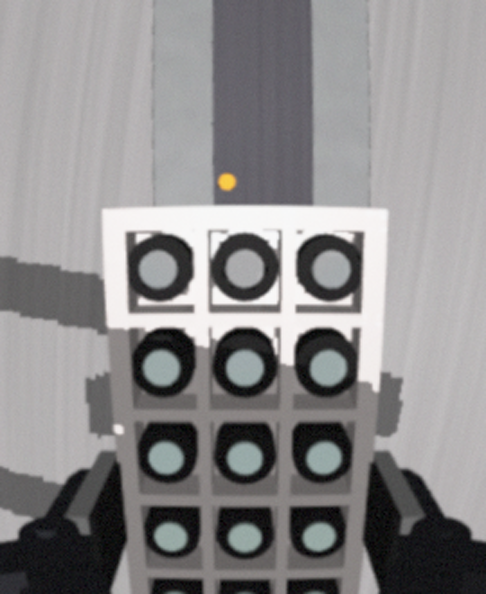

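The nest bar runs between columns 213 and 312 with its screw at (227,182). The carrier's far edge is at row 209 with its centre at column 245.

```bash
python3 -c "
from h import *
c=cal('w14');P=lambda u,v:(150+(u+.5)/1.8-.5,(v+.5)/1.8-.5)
for n,u,v,z in [('screw',227,182,20),('barL',213,150,20),('barR',312,150,20),('barL',213,20,20),('barR',312,20,20),('footL',153,100,6),('footR',370,100,6),('carrier edge',245,209,107.1)]: print(n,onz(c,P(u,v),z).round(1))
c=cal('w8')
for n,p,z in [('stop top outer L',(53,79),28),('stop top outer R',(117,77),28),('bot outer',(65,277),28),('bot outer',(122,287),28)]: print(n,onz(c,p,z).round(1))
"
```

```text
screw [435.2  44.4  20. ]
barL [428.9  55.5  20. ]
barR [464.1  59.9  20. ]
barL [423.  104.7  20. ]
barR [458.5 109.3  20. ]
footL [402.7  74.3   6. ]
footR [485.6  84.9   6. ]
carrier edge [442.5  36.3 107.1]
stop top outer L [405.3 197.6  28. ]
stop top outer R [466.6 203.8  28. ]
bot outer [425.2  29.1  28. ]
bot outer [486.2  39.1  28. ]
```

```bash
python3 -m crank '[-0.07,0.976,0,0,0,0, -0.07,0.976,0,0,0,0, -0.07,0.976,0,0,0,0, -0.07,0.976,0,0,0,0, -0.07,0.976,0,0,0,0]' >/dev/null;  python3 -m crank '[0,0,0,0,0,0, 0,0,-0.8,0,0,0, 0,0,-0.8,0,0,0, 0,0,0,0,0,0, 0,0,0,0,0,0]'
```

```text
time_s: 32.42
eef_pos: [439.8, 113.2, 43.5]
eef_rot: [0.664, 0.748, 0.0, 0.0]
wrist_force: [0.8, 0.9, -3.0]
opening: 60.4
grasp_force: 66.3
```

```bash
python3 -m crank '[0,0,-0.3,0,0,0, 0,0,-0.25,0,0,0, 0,0,0,0,0,0]'|sed -n 2,4p; python3 -m crank '[0,0,-0.1,0,0,0, 0,0,0,0,0,0]'|sed -n 2,4p;  python3 -m crank '[0,0,-0.05,0,0,0, 0,0,0,0,0,0]'|sed -n 2,4p
```

```text
eef_pos: [438.5, 113.4, 26.2]
eef_rot: [0.664, 0.748, -0.001, -0.0]
wrist_force: [0.1, -0.3, -1.8]
eef_pos: [439.0, 113.5, 23.6]
eef_rot: [0.664, 0.748, -0.0, -0.0]
wrist_force: [0.8, -1.2, -2.7]
eef_pos: [439.0, 113.5, 22.2]
eef_rot: [0.664, 0.748, -0.0, -0.0]
wrist_force: [0.4, -0.1, -1.6]
```

```bash
python3 -m crank '[0.02,0,-0.04,0,0,0, 0,0,0,0,0,0]'|sed -n 2,4p; python3 -m crank '[0,0,-0.03,0,0,0, 0,0,0,0,0,0]'|sed -n 2,4p
```

```text
eef_pos: [439.3, 113.5, 21.6]
eef_rot: [0.664, 0.748, -0.0, -0.0]
wrist_force: [-1.9, 0.4, 5.1]
eef_pos: [439.3, 113.5, 21.6]
eef_rot: [0.664, 0.748, 0.0, 0.0]
wrist_force: [-3.9, -0.5, 16.3]
```

```bash
python3 -m crank '[0,0,0.03,0,0,0, 0,0,0,0,0,0, 0,0,0,0,0,0, 0,0,0,0,0,0]' 1|tail -3; python3 -m crank '[0,0,1,0,0,0, 0,0,1,0,0,0, 0,0,1,0,0,0, 0,0,1,0,0,0, 0,0,0,0,0,0]' |sed -n 2,2p; python3 -c "
from h import *;shot('w15')
from plant import read_camera
a=cv2.imread('pics/w15.png');t=read_camera('top')[:,:,::-1];cv2.imwrite('pics/top1.png',t)
o=np.zeros((600,800,3),np.uint8)
o[:600,:400]=cv2.resize(a[40:310,200:380],(400,600),interpolation=cv2.INTER_CUBIC)
o[:300,400:]=cv2.resize(t[125:248,150:314],(400,300),interpolation=cv2.INTER_CUBIC)
o[300:,400:]=cv2.resize(t[130:265,290:470],(400,300),interpolation=cv2.INTER_CUBIC)
cv2.imwrite('pics/c15.png',o)"
```

```text
wrist_force: [-0.6, -0.6, 0.2]
opening: 85.6
grasp_force: 0.0
eef_pos: [441.4, 113.8, 142.9]
tcp [441.4 113.8 142.9] ty yaw 0.1182 tz [ 0.005  0.001 -1.   ] cam [433. 184. 285.] t 34.925
```

View pics/c15.png

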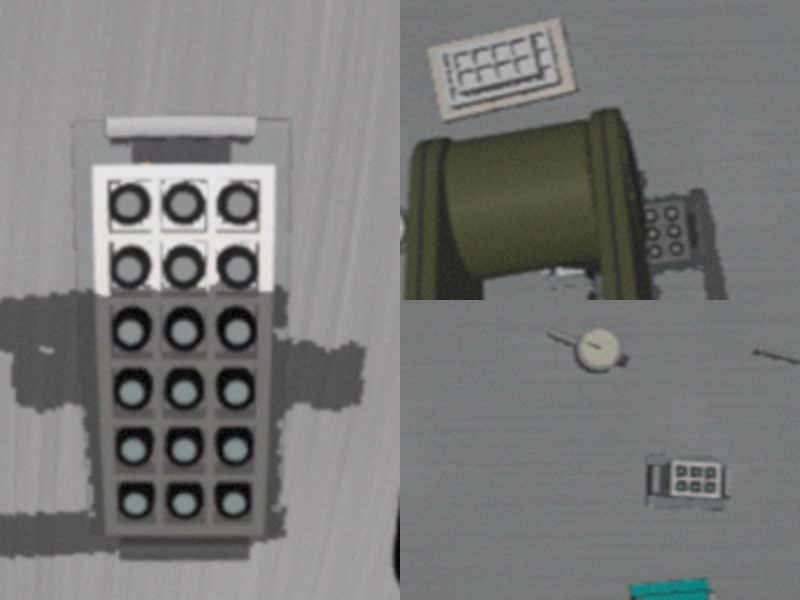

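long_loaded lies centred in its nest: the far stop's inner edge is at row 137, and the carrier ends are at rows 165 and 535. The stack on the stand looks neat. I'll check the short one numerically, with its carrier at crop (696,478) and nest ends at 648 and 728.

```bash
python3 -c "
from h import *
from plant import get_calibration
T=get_calibration('top');Q=lambda u,v:(290+(u-400+.5)/2.222-.5,130+(v-300+.5)/2.222-.5)
for n,u,v,z in [('carrier L',671,477,38),('carrier R',723,480,38),('lens mean',696,478,36),('stop L outer top',649,472,28),('stop R outer top',728,482,28)]: print(n,onz(T,Q(u,v),z).round(1))
c=cal('w15');W=lambda u,v:(200+u*.45-.3,40+v*.45-.3)
for n,u,v,z in [('stop',182,137,28),('bar',182,150,20),('far',184,165,38),('near',185,535,38),('lens mean a',184,204,36),('lens mean b',184,500,36),('near stop',184,558,28)]: print(n,onz(c,W(u,v),z).round(1))
i=cv2.imread('pics/top1.png')
cv2.imwrite('pics/sn.png',cv2.resize(i[185:235,385:455],(800,571),interpolation=cv2.INTER_CUBIC))
"
```

```text
carrier L [ 465.9 -325.9   38. ]
carrier R [ 461.7 -385.6   38. ]
lens mean [ 464.5 -355.3   36. ]
stop L outer top [ 472.7 -303.8   28. ]
stop R outer top [ 460. -395.   28.]
stop [430.4 192.8  28. ]
bar [430.9 188.3  20. ]
far [432.3 183.   38. ]
near [448.7  44.6  38. ]
lens mean a [433.8 169.6  36. ]
lens mean b [446.6  58.9  36. ]
near stop [450.2  28.   28. ]
```

View pics/sn.png

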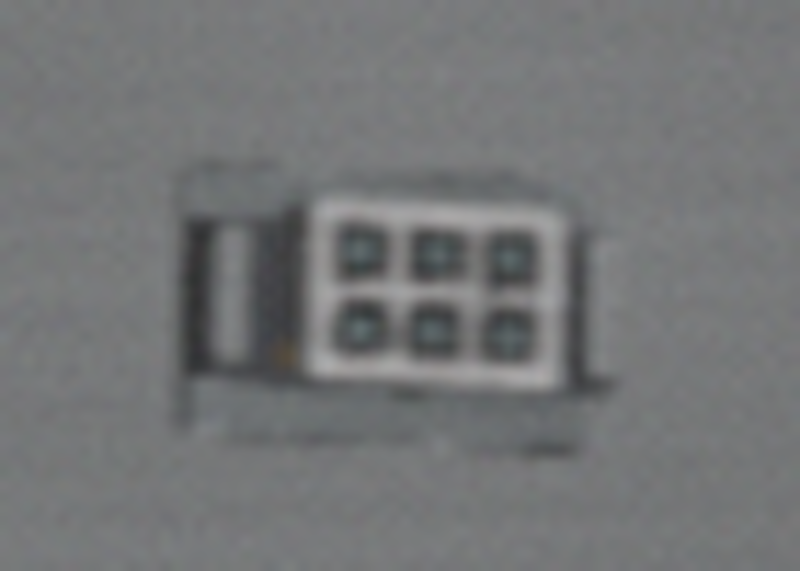

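```bash
python3 -c "
from h import *
from plant import get_calibration
T=get_calibration('top');Q=lambda u,v:(385+(u+.5)/11.43-.5,185+(v+.5)/11.43-.5)
for n,u,v,z in [('stopL inner',252,295,28),('stopL outer',213,295,28),('stopR inner',585,310,28),('stopR outer',602,310,28),('carL',308,290,38),('carR',566,297,38)]: print(n,onz(T,Q(u,v),z).round(1))
"
```

```text
stopL inner [ 464.2 -315.9   28. ]
stopL outer [ 464.3 -307.1   28. ]
stopR inner [ 460.  -390.8   28. ]
stopR outer [ 459.9 -394.7   28. ]
carL [ 464.5 -325.4   38. ]
carR [ 462.3 -383.    38. ]
```

The short nest centre is at y about -353.4 and its carrier at about -354.2. The long carrier's far-end gap is 9.8 mm of the nominal 10. Everything is released and clear, so I'm handing in.

```bash
python3 -c "
from plant import job_done;print(job_done())"
```

```text
the job is handed in; nothing more can be done
None
```

The job is handed in after about 35 s of robot time. Both loaded carriers are in their nests and the two empties are stacked on the stand, all measured within a few millimetres of centre. Everything is released, and I never moved the arm near the jar or the gauge. The system gave no verdict.

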